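# Set up the specimen imaging stage

## Task

Get the imaging stage ready for the next butterflies: draw the red lock slide out, push the blue target carriage it was holding all the way back, and push the lock slide fully in again to keep it there. Slide the one of the three white plates that fits the tapered way into it, blue fin up, until it wedges tight with its ends flush with the rail ends, then stand every specimen case upright on that plate. Do not disturb the other things on the bench.

Things in the scene. Friction and masses are not known exactly. Their poses are not given: they have to be found in the camera images.
- way_home (a point): Centre of the tapered way of the fixed black imaging base, on its floor 10 mm above the bench. Axes: z up; +y along the way from wide mouth (y = -80 mm) to narrow end (y = +80 mm); x across, -x on the robot's side. The way lies between two aluminium rails about 10 mm high, flanks leaning inward 25 degrees; at the floor it is 90 mm wide here, 7 degrees taper each side
- way_mouth (a point): middle of the wide mouth of the way at floor height, level with the rail ends; the way is 109.6 mm wide here at the floor (70.4 mm at the narrow end). Before it the floor runs on as a flat apron 73 mm long, as wide as the base (160 mm). Along the base's back, 86 to 98 mm from the way's middle line, stands a light bar 45 mm high
- way_start (a point): point on the way's floor 68 mm short of way_home. A plate held level with its centre over this point (or further back) clears the overhanging flanks and can be lowered from above to the floor; from there it slides along +y until both flanks wedge at home. Wedged, it stays when released; 15 N of push is plenty
- lock (a joint): lock slide, m: 0 = shut, 0.032 = fully drawn along -x of the way (towards the robot's side); slides stiffly (about 1.5 N) and stays where left. Shut, its brass tongue stands behind the carriage and holds it forward; with the carriage fully back the tongue goes in again in front of it. The carriage can pass when the lock is drawn 0.026 or more
- lock_knob (a point): centre of the grip of the red knob of the lock slide, 48 mm above the bench: an upright block 30 mm in x, 14 mm in y (pinch it across y), from 27 to 60 mm above the bench; at the narrow end of the way on the robot's side
- carriage (a joint): blue colour-target carriage, m: 0 = forward, in the narrow end of the way, where it stops a plate about 40 mm short; 0.064 = fully back along +y, clear of the way; slides stiffly (about 1.5 N) and stays where left. The lock can be shut again only when it is back 0.060 or more
- carriage_grip (a point): centre of the upright blue fin of the carriage, 49 mm above the bench: 36 mm in x of the way, 14 mm in y (pinch it across y), from 29 to 69 mm above the bench; it moves along with the carriage
- plate_a_fin (a point): White dovetailed plate 160 mm long (y), 12 mm thick; underside 99.6 mm wide at the rear (-y), 80 at the centre, 60.4 at the front (+y): too narrow for the way. Flanks lean in 25 degrees. A blue fin on its centre, 40 mm (x) by 14 mm (y, pinch across this), rises 11 to 55 mm above the underside. This point: in the fin, 35 mm above the underside's centre; z up; 0.3 kg
- plate_b_fin (a point): White dovetailed plate 160 mm long (y), 12 mm thick; underside 109.6 mm wide at the rear (-y), 90 at the centre, 70.4 at the front (+y): this one fits: it wedges centred over way_home. Flanks lean in 25 degrees. Blue fin on its centre, 40 mm (x) by 14 mm (y, pinch across this), rises 11 to 55 mm above the underside. This point: in the fin, 35 mm above the underside's centre; z up; 0.3 kg
- plate_c_fin (a point): White dovetailed plate 160 mm long (y), 12 mm thick; underside 119.6 mm wide at the rear (-y), 100 at the centre, 80.4 at the front (+y): too wide for the way. Flanks lean in 25 degrees. A blue fin on its centre, 40 mm (x) by 14 mm (y, pinch across this), rises 11 to 55 mm above the underside. This point: in the fin, 35 mm above the underside's centre; z up; 0.3 kg
- case1_mid (a point): Specimen case (None if absent in this run): dark wooden foot 50 mm (x) by 28 mm (y), 12 mm high, and on it a clear box 40 mm (x) by 24 mm (y) up to 52 mm with an orange butterfly inside. Pinch the clear box across x (40 mm) or y (24 mm). This point is on its axis 26 mm above the underside; z up. About 0.1 kg
- case1: the same specimen case, origin at the centre of its underside (None if absent)
- case2_mid (a point): Specimen case (None if absent in this run): dark wooden foot 50 mm (x) by 28 mm (y), 12 mm high, and on it a clear box 40 mm (x) by 24 mm (y) up to 52 mm with an orange butterfly inside. Pinch the clear box across x (40 mm) or y (24 mm). This point is on its axis 26 mm above the underside; z up. About 0.1 kg
- case2: the same specimen case, origin at the centre of its underside (None if absent)
- case3_mid (a point): Specimen case (None if absent in this run): dark wooden foot 50 mm (x) by 28 mm (y), 12 mm high, and on it a clear box 40 mm (x) by 24 mm (y) up to 52 mm with an orange butterfly inside. Pinch the clear box across x (40 mm) or y (24 mm). This point is on its axis 26 mm above the underside; z up. About 0.1 kg
- case3: the same specimen case, origin at the centre of its underside (None if absent)
- case4_mid (a point): Specimen case (None if absent in this run): dark wooden foot 50 mm (x) by 28 mm (y), 12 mm high, and on it a clear box 40 mm (x) by 24 mm (y) up to 52 mm with an orange butterfly inside. Pinch the clear box across x (40 mm) or y (24 mm). This point is on its axis 26 mm above the underside; z up. About 0.1 kg
- case4: the same specimen case, origin at the centre of its underside (None if absent)
- plate_b: the fitting stage plate (90 mm at the centre), origin at the centre of its underside
- pinjar: bystander, not to be disturbed: glass jar of pins, 52 mm across, 75 mm high; origin at the centre of its underside
- flask: bystander, not to be disturbed: amber bottle, 56 mm across, 140 mm high; origin at the centre of its underside
- dish: bystander, not to be disturbed: shallow blue dish, 90 mm across, 35 mm high; origin at the centre of its underside
- stepblock: bystander, not to be disturbed: wooden step block, 90 x 60 mm, 42 mm high; origin at the centre of its underside
- labelbox: bystander, not to be disturbed: cardboard label box, 90 x 70 mm, 50 mm high; origin at the centre of its underside
Mind the look-alikes: they are no part of the job. Leave any pink or turquoise look-alike of the case4 alone.

How it is judged:
On the way, in this order (a step that is already met when the one before it is completed fails the run):
1. the lock slide is drawn (value of joint lock above 0.026 m), for 0.2 s.
2. the carriage is pushed fully back (value of joint lock above 0.026 m and value of joint carriage above 0.06 m), for 0.2 s.
3. the fitting plate is wedged home in the way (y of plate_b_fin in the frame of way_home between -0.007 and 0.007 m and x of plate_b_fin in the frame of way_home between -0.004 and 0.004 m and z of plate_b_fin in the frame of way_home between 0.032 and 0.038 m and angle between the y axis of plate_b_fin and the y axis of way_home, either way round below 0.05 rad and angle between plate_b_fin's own z axis and vertical below 0.04 rad), for 0.2 s.
At the end, for the whole second after the job is handed in: Carriage back over 60 mm, lock shut again (under 8 mm); the 90 mm plate flat in the way within 7 mm of home along it, 4 mm across, 0.05 rad; every case present upright (0.12 rad) on the plate, centre within 36 mm of its middle line and 80 mm of its centre lengthwise; all at rest (all of step 3 and value of joint lock below 0.008 m and value of joint carriage above 0.06 m and linear speed of each of plate_b, case1, case2, case3, case4 below 0.02 m/s and x of case1_mid in the frame of plate_b_fin between -0.036 and 0.036 m and y of case1_mid in the frame of plate_b_fin between -0.08 and 0.08 m and z of case1_mid in the frame of plate_b_fin between -0.002 and 0.008 m and angle between each of case1_mid, case2_mid, case3_mid, case4_mid's own z axis and vertical below 0.12 rad and x of case2_mid in the frame of plate_b_fin between -0.036 and 0.036 m and y of case2_mid in the frame of plate_b_fin between -0.08 and 0.08 m and z of case2_mid in the frame of plate_b_fin between -0.002 and 0.008 m and x of case3_mid in the frame of plate_b_fin between -0.036 and 0.036 m and y of case3_mid in the frame of plate_b_fin between -0.08 and 0.08 m and z of case3_mid in the frame of plate_b_fin between -0.002 and 0.008 m and x of case4_mid in the frame of plate_b_fin between -0.036 and 0.036 m and y of case4_mid in the frame of plate_b_fin between -0.08 and 0.08 m and z of case4_mid in the frame of plate_b_fin between -0.002 and 0.008 m); the robot touches nothing.
It fails at once if a bystander (pin jar, bottle, dish, step block, label box) is moved by more than 6 cm (distance of any of pinjar, flask, dish, stepblock, labelbox from where it was at the start of the episode above 0.06 m).
Of case1, case2, case3, case4 only 3 to 4 are there at a start; the rules pass over those that are not, and their reading is None.
At some moment in a run one of case1, case2, case3, case4 may be knocked a few centimetres aside while the robot is not near it.
Once in a run the grip may slacken for a moment while it holds something.
It also fails if it takes over 200 s, if anything falls off the work surface, if the arm or the gripper's body presses on something with over 40 N, if the wrist force passes 120 N, or if a joint passes its speed limit or range.

## Robot

A 6-joint arm with a two-finger parallel gripper is mounted at the origin on the work surface. World frame = base frame: x ahead of the robot, y to its left, z up, the work surface at z = 0. Lengths are in m, angles in rad, forces in N, time in s.
With the tool pointing down it reaches from about 0.225 to 0.725 m from the base axis. Payload 3.1 kg.
Tool frame: the origin (TCP) lies on the centre line of the jaws, within the pads' length; the fingertips stand 25 mm ahead of it and the grasp point (between the pads) lies 6 mm ahead of it; z points along the fingers, y is the line along which they close (so a half turn about z gives the same grasp; the last joint's range is limited). The gripper opens to 85 mm and grips with 20 to 120 N. Pads are 22 mm wide; open, the fingers measure 114 mm over their backs; the gripper's body (76 mm by 85 mm) begins 54 mm behind the grasp point. The pads swing forward as they close: fully open they stand 13 mm farther back than shut.
Start: joints at [1.077, 0.048, 0.099, 1.622, 0, 1.443], TCP at [0.188, 0.49, 0.256] pointing down, gripper open.
Joint ranges: [-2.91, 2.91], [-0.99, 1.94], [-1.21, 1.42], [-2.12, 2.29], [-1.49, 1.47], [-3.14, 3.14]. Speed limits (rad/s): [2.79, 2.79, 3.14, 3.14, 3.14, 3.14].

## Interface

Orientations are given as a unit quaternion [x, y, z, w].
In Python, from workcell import * gives the robot as it stands.
- The arm moves only by the tool arm_command, never from a script. Its argument "commands" is one flat list of numbers, 4 for each row, row after row: the shift along the tool's x, y, z in mm, then the turn about the tool's z in rad. A call has 1 to 10 rows; each row is the pose to reach, as a shift and turn from the pose commanded when the call began, along the tool's axes at that moment; what a row does not reach only later rows make up. A row lasts 1/8 s, in which the tool goes at most 62.5 mm and 10.7 degrees, less where a joint would pass 70% of its speed; a pose out of reach is approached as far as the arm can. A call with a gripper value outside its range is refused whole. "claw" is the opening, from 0 (shut) to 1 (fully open), set as the call begins (left out, the last holds). The fingers move at their own pace and stop on an object; "grip_force" is the grip in N (left out, the last holds). Time passes only in rows, so rows that repeat a pose let the fingers close. It gives the time, the measured TCP pose, the force, the opening and the grip force at its end, in the units of the state.
- get_obs(): the state, without advancing time (a new reading comes with each control period).
- grab_frame(name): name is "scene" or "top" or "wrist"; returns (picture, depth): 480x640x3 uint8, blue, green, red; 480x640 float32, m along the optical axis (not along the pixel's ray), 0 where there is no reading.
- calibration(name): a dict with "fx", "fy", "cx", "cy" (pixels), "k1" (the pictures are not rectified: a ray, as slopes to the right and down, at radius r is drawn at 1 + k1 r^2 times it, then the intrinsics apply), "pose" (4x4, takes a point from camera to world coordinates). Camera axes: x right, y down, z forward; pixel columns grow to the right and rows downward; lengths in m; the calibration is good to about 2 mm. A picture is of the moment at which its call begins: read the wrist's pose just before it. calibration takes no time and is no camera call; for the wrist camera it gives the pose at the moment of the call.
- job_done(): hands the job in; it is judged then, once.
The state is a dict: "time": time; "joints": joint angles; "dq": joint speeds; "tau": joint torques, N m; "eef_pos": TCP position; "eef_rot": TCP orientation; "ft_force": force on the tool from outside, world axes, zero at the start; "torque": the same for the moment, N m; "opening": finger opening in m; "grasp_force": force on a finger pad.
Only numpy, scipy, OpenCV 4.12 (cv2) and the standard library are available. Lean on these libraries where they do the work, as an engineer would, in place of code of your own. Each camera call takes 0.05 s, during which the arm holds its last target. There are 200 camera calls.

## Working session

There is one attempt and no reset: what is moved stays moved. The work goes in short steps, Python scripts to look and compute and a tool call to move; the robot and the scene stay as the last step left them, time stands still between calls to the robot, and variables do not carry over. Pictures are saved under pics/ and viewed, at most 14 in all, crops included, and the job is handed in when it is done.

Besides the shell and the picture viewer there is one more tool, called after "Emit:" by a JSON object that holds its "op" and its "data". arm_command: Moves the arm, as the interface text tells. Its arguments: {"type":"object","properties":{"commands":{"type":"array","items":{"type":"number"}},"claw":{"type":"number"},"grip_force":{"type":"number"}},"required":["commands"]}

```bash
mkdir -p pics; ls; cat > h.py <<'E'
from workcell import *
import numpy as np, cv2
def K(c): return np.array([[c['fx'],0,c['cx']],[0,c['fy'],c['cy']],[0,0,1]]),np.array([c['k1'],0,0,0,0.])
def cloud(name):
    c=calibration(name); im,d=grab_frame(name)
    k,D=K(c); v,u=np.mgrid[0:480,0:640]
    p=cv2.undistortPoints(np.stack([u,v],-1).reshape(-1,1,2).astype(float),k,D).reshape(480,640,2)
    P=np.dstack([p*d[...,None],d])@c['pose'][:3,:3].T+c['pose'][:3,3]
    P[d==0]=np.nan
    return im,P
def ray(name,u,v,z,c=None):
    c=c or calibration(name);k,D=K(c)
    p=cv2.undistortPoints(np.array([[[u,v]]],float),k,D)[0,0]
    r=c['pose'][:3,:3]@[p[0],p[1],1];o=c['pose'][:3,3]
    return o+r*(z-o[2])/r[2]
E
python3 - <<'E'
from h import *
for n in('top','scene'):
    im,P=cloud(n); cv2.imwrite(f'pics/{n}0.png',im); np.savez(f'{n}0.npz',im=im,P=P); print(np.round(calibration(n)['pose'],3).tolist())
o=get_obs();print(o)
E
```

```text
pics
[[-0.005, -0.992, 0.128, 0.366], [-1.0, 0.006, 0.009, 0.023], [-0.009, -0.128, -0.992, 1.286], [0.0, 0.0, 0.0, 1.0]]
[[0.581, 0.612, -0.536, 1.204], [0.814, -0.438, 0.382, -0.449], [-0.001, -0.658, -0.753, 1.011], [0.0, 0.0, 0.0, 1.0]]
{'time': 0.1, 'joints': array([ 1.07722480e+00,  4.86791499e-02,  9.77471493e-02,  1.62199681e+00,
       -2.66973841e-05,  1.44302247e+00]), 'dq': array([-0.00148378, -0.00050339,  0.00461384, -0.00138794, -0.00090147,
       -0.00061534]), 'tau': array([ 2.48707853e-03, -3.39852118e+01,  3.20935392e+01,  1.58176047e-02,
       -1.40167058e-04, -1.89197053e-06]), 'eef_pos': array([0.18755689, 0.48981892, 0.25522918]), 'eef_rot': array([ 1.81880702e-01,  9.83320026e-01, -1.01927732e-03, -3.13238902e-04]), 'ft_force': array([ 1.02417405, -0.86587871, -0.5442625 ]), 'torque': array([0.03662025, 0.00201802, 0.01344987]), 'grasp_force': 0.0, 'opening': 0.08539782394175328}
```

View pics/top0.png

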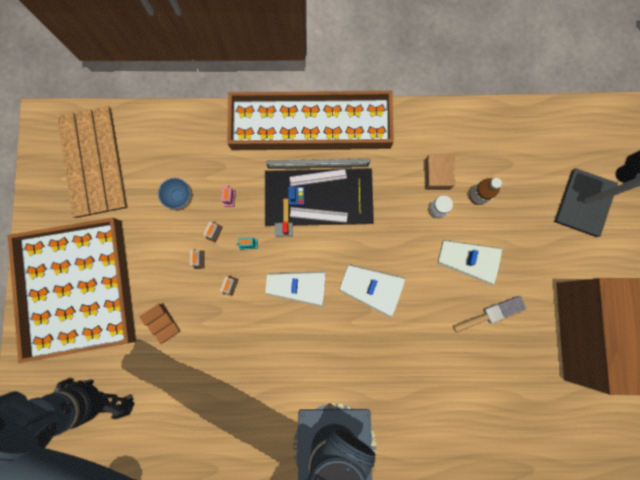

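View pics/scene0.png

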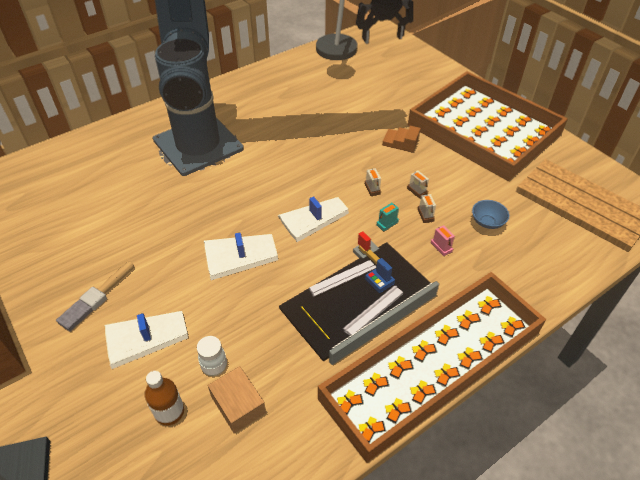

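The top view shows the way along world y, with its mouth at the right (375,195) and narrow end at the left. The knob is at (284,228) and the carriage fin at (295,195). The three plates have fins at (295,286), (372,287) and (472,257). The three real cases are at (212,231), (195,258) and (229,285); the teal one (247,243) and the pink one (228,196) are decoys.

```bash
cat > m.py <<'E'
from h import *
f=np.load('top0.npz');im,P=f['im'],f['P'];c=calibration('top');k,D=K(c);print(k[0,0],D[0])
def at(u,v,z): return ray('top',u,v,z,c)
hsv=cv2.cvtColor(im,cv2.COLOR_BGR2HSV)
white=((hsv[...,1]<60)&(hsv[...,2]>170)).astype(np.uint8)
for (u,v) in [(295,286),(372,287),(472,257)]:
    m=np.zeros_like(white);m[v-35:v+40,u-45:u+45]=1
    bl=((hsv[...,0]>100)&(hsv[...,0]<130)&(hsv[...,1]>120)).astype(np.uint8)&m
    w=cv2.morphologyEx((white&m)|bl,cv2.MORPH_CLOSE,np.ones((3,3)))
    cs,_=cv2.findContours(w,cv2.RETR_EXTERNAL,cv2.CHAIN_APPROX_NONE);q=max(cs,key=cv2.contourArea)
    h=np.array([at(*p[0],0.012)[:2] for p in q],np.float32)
    r=cv2.minAreaRect(h);ap=cv2.approxPolyDP(h[:,None],0.02,True)[:,0]
    print('plate',u,v,'area->w',cv2.contourArea(h)/0.16,r[0],r[1],r[2]);print(np.round(ap,3).tolist())
    ys,xs=np.nonzero(bl); t=P[ys,xs];t=t[t[:,2]>0.045];print(' fin top',np.nanmean(t,0),len(t), cv2.minAreaRect(t[:,:2].astype(np.float32)))
# cases, knob, carriage: height clusters
for n,(u,v) in dict(c1=(212,231),c2=(195,258),c3=(229,285),teal=(247,243),pink=(228,196),knob=(284,228),car=(295,195),stepb=(158,322)).items():
    s=P[v-12:v+13,u-12:u+13].reshape(-1,3);t=s[s[:,2]>0.03];
    print(n,len(t),np.nanmean(t,0).round(4) if len(t) else s[:,2].max(), [np.round(x,3) for x in cv2.minAreaRect(t[:,:2].astype(np.float32))] if len(t) else 0)
# base black
bk=(hsv[...,2]<50)&(np.abs(P[...,2]-0.01)<0.008); bk[:150]=0;bk[240:]=0;bk[:,:255]=0;bk[:,385:]=0
ys,xs=np.nonzero(bk);h=np.array([at(x,y,.01)[:2] for x,y in zip(xs,ys)],np.float32);print('base',cv2.minAreaRect(h),cv2.boxPoints(cv2.minAreaRect(h)).round(4).tolist())
E
python3 m.py; python3 -c "
import cv2;im=cv2.imread('pics/top0.png');a=cv2.resize(im[140:320,180:420],(800,600),interpolation=2);cv2.imwrite('pics/c0.png',a)"
```

```text
462.61981716893416 0.03956802378147221
plate 295 286 area->w 0.06984188161305652 (0.4196363687515259, 0.10224516689777374) (0.1601705402135849, 0.09100047498941422) 84.89908599853516
[[0.4580000042915344, 0.02199999988079071], [0.453000009059906, 0.17599999904632568], [0.40700000524520874, 0.18400000035762787], [0.36800000071525574, 0.029999999329447746]]
 fin top [0.41992302 0.10153652 0.05306538] 61 ((0.4196873903274536, 0.10171089321374893), (0.010874333791434765, 0.03472574055194855), 89.60218048095703)
plate 372 287 area->w 0.08826343064890131 (0.4163142144680023, -0.10659024864435196) (0.1607755571603775, 0.11008783429861069) 69.21568298339844
[[0.47699999809265137, -0.04800000041723251], [0.4090000092983246, -0.02199999988079071], [0.33799999952316284, -0.1599999964237213], [0.4410000145435333, -0.1979999989271164]]
 fin top [ 0.4160203  -0.10537072  0.0527908 ] 67 ((0.4163629710674286, -0.10548514127731323), (0.011767874471843243, 0.03612663596868515), 68.63495635986328)
plate 472 257 area->w 0.07834644718446027 (0.4932669997215271, -0.37780410051345825) (0.16012054681777954,
[... 741 characters left out ...]
]), np.float64(4.126)]
pink 161 [0.6698 0.2864 0.0474] [array([0.671, 0.288]), array([0.025, 0.051]), np.float64(84.692)]
knob 72 [0.5766 0.1271 0.0559] [array([0.578, 0.128]), array([0.031, 0.014]), np.float64(0.568)]
car 112 [0.6682 0.1034 0.0554] [array([0.671, 0.101]), array([0.046, 0.041]), np.float64(4.266)]
stepb 188 [0.3431 0.4768 0.0389] [array([0.342, 0.475]), array([0.044, 0.056]), np.float64(31.965)]
base ((0.6708552837371826, 0.03593908250331879), (0.151584655046463, 0.2965376079082489), 0.7266455888748169) [[0.5932000279426575, 0.18320000171661377], [0.5968999862670898, -0.11330000311136246], [0.7484999895095825, -0.11140000075101852], [0.7447999715805054, 0.18520000576972961]]
```

View pics/c0.png

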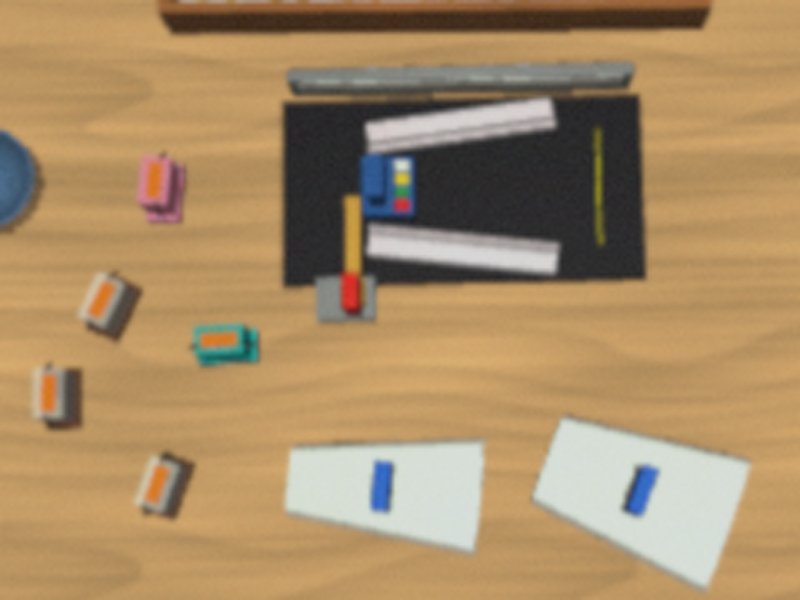

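Plate B is the right-hand one: its mean top width is 78.3 mm against 78.8 nominal. Next I move above the knob and way for a wrist look.

```bash
cat >> h.py <<'E'
def plan(*targets):
    """targets (x,y,z,yaw of tool y in deg) -> tool-frame shifts mm and turn rad, all from the present pose"""
    from scipy.spatial.transform import Rotation as R
    o=get_obs();r=R.from_quat(o['eef_rot']).as_matrix();yw=np.degrees(np.arctan2(r[1,1],r[0,1]))
    print('t',round(o['time'],2),'pos',o['eef_pos'].round(4),'yaw',yw.round(2),'F',o['ft_force'].round(1),'open',round(o['opening'],4),round(o['grasp_force'],1))
    for t in targets:
        s=r.T@(np.array(t[:3])-o['eef_pos'])*1000; w=(t[3]-yw+90)%180-90
        print(t,'->',s.round(1).tolist(),round(-np.radians(w),3))
E
python3 -c "
from h import *
plan((.58,.127,.25,90.7))"
```

```text
t 0.1 pos [0.1876 0.4898 0.2552] yaw 69.04 F [ 1.  -0.9 -0.5] open 0.0854 0.0
(0.58, 0.127, 0.25, 90.7) -> [-496.3, -198.4, 5.5] -0.378
```

Emit:
{"op": "arm_command", "data": {"commands": [-496,-198,5,-0.378,-496,-198,5,-0.378,-496,-198,5,-0.378,-496,-198,5,-0.378,-496,-198,5,-0.378,-496,-198,5,-0.378,-496,-198,5,-0.378,-496,-198,5,-0.378,-496,-198,5,-0.378,-496,-198,5,-0.378], "claw": 1}}

```text
time: 1.35
eef_pos: [0.5817, 0.1249, 0.2491]
eef_rot: [-0.004, 1.0, -0.0, -0.001]
ft_force: [-1.1, 0.0, -0.6]
opening: 0.0852
grasp_force: 0.0
```

```bash
python3 - <<'E'
from h import *
plan((.58,.127,.25,90.7))
im,P=cloud('wrist');np.savez('w1.npz',im=im,P=P,pose=calibration('wrist')['pose']);cv2.imwrite('pics/w1.png',im)
print(calibration('wrist')['pose'].round(3).tolist())
E
```

```text
t 1.35 pos [0.5817 0.1249 0.2491] yaw 90.41 F [-1.1  0.  -0.6] open 0.0852 0.0
(0.58, 0.127, 0.25, 90.7) -> [1.7, 2.1, -0.9] -0.005
[[-0.01, 0.95, 0.313, 0.501], [1.0, 0.01, 0.003, 0.126], [-0.0, 0.313, -0.95, 0.368], [0.0, 0.0, 0.0, 1.0]]
```

View pics/w1.png

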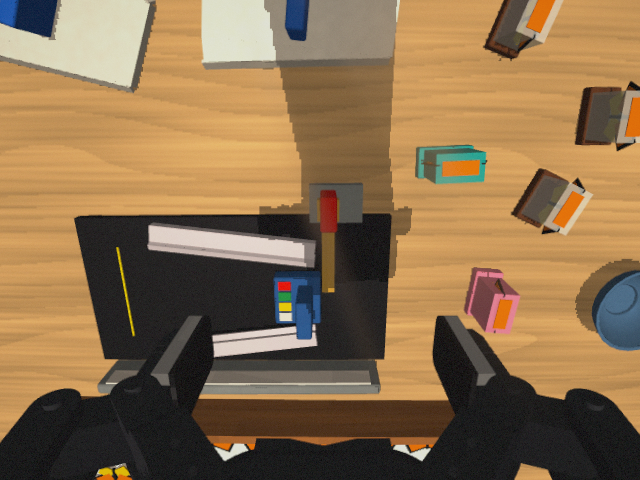

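The wrist view shows the knob at (328,205), carriage fin (304,312), base corners (77,216) and (390,213), and the robot-side rail running (148,237)→(315,252).

```bash
python3 - <<'E'
from h import *
f=np.load('w1.npz');im,P=f['im'],f['P'];c=calibration('wrist');c['pose']=f['pose']
hsv=cv2.cvtColor(im,cv2.COLOR_BGR2HSV)
A=lambda u,v,z:ray('wrist',u,v,z,c)
print('bench z',np.nanmedian(P[150:180,520:530,2]) if 0 else np.nanmedian(P[100:140,100:200,2]),'floor z',np.nanmedian(P[280:300,170:200,2]))
def box(m,n):
    t=P[m];t=t[np.isfinite(t[:,0])];r=cv2.minAreaRect(t[:,:2].astype(np.float32));print(n,len(t),np.round(r[0],4),np.round(r[1],4),round(r[2],2),'z',np.percentile(t[:,2],[5,50,95]).round(4));return t,r
v,u=np.mgrid[0:480,0:640];z=P[...,2]
kn=(hsv[...,1]>150)&((hsv[...,0]<6)|(hsv[...,0]>174))&(v<235)&(v>180)&(abs(u-328)<15)&(z>.055)
box(kn,'knobtop')
bl=(hsv[...,0]>100)&(hsv[...,0]<130)&(hsv[...,1]>110)&(v>270)&(v<345)&(u>265)&(u<330)
box(bl&(z>.06),'fin top')
wh=(hsv[...,1]<70)&(hsv[...,2]>120)&(z>.017)&(z<.024)&(u<322)
t,r=box(wh&(v<270)&(v>220),'rail1');print(cv2.boxPoints(r).round(4).tolist())
t2,r=box(wh&(v>300)&(v<357)&(u>210),'rail2');print(cv2.boxPoints(r).round(4).tolist())
# light bar and base
t,r=box((z>.038)&(z<.05)&(v>355)&(v<395)&(u>95)&(u<385),'bar');print(cv2.boxPoints(r).round(4).tolist())
bk=(hsv[...,2]<60)&(v>205)&(v<362)&(u<395)&(u>70)&(abs(z-.01)<.004)
t,r=box(bk,'base');print(cv2.boxPoints(r).round(4).tolist())
for s in (120,200,260,370): 
    col=np.nonzero(bk[:,s])[0];print('near edge',s,A(s,col.min(),.01)[:2].round(4))
for s in (230,260,290):
    row=np.nonzero(bk[s])[0];print('ends',A(row.min(),s,.01)[:2].round(4),A(row.max(),s,.01)[:2].round(4))
E
```

```text
bench z 0.000313810656188962 floor z 0.01036687621644461
knobtop 574 [0.5796 0.1293] [0.0291 0.0133] 0.57 z [0.0584 0.06   0.0614]
fin top 634 [0.6732 0.1084] [0.0359 0.0141] 0.31 z [0.0635 0.069  0.0702]
rail1 3992 [0.6218 0.0381] [0.159  0.0258] 83.74 z [0.0185 0.0203 0.0217]
[[0.6003000140190125, -0.039500001817941666], [0.6259999871253967, -0.04230000078678131], [0.6434000134468079, 0.11569999903440475], [0.6176999807357788, 0.1185000017285347]]
rail2 1909 [0.7246 0.0645] [0.026  0.1096] 7.79 z [0.0189 0.0204 0.0218]
[[0.7042999863624573, 0.11699999868869781], [0.7190999984741211, 0.008500000461935997], [0.7448999881744385, 0.012000000104308128], [0.7300000190734863, 0.12060000002384186]]
bar 2706 [0.7653 0.0394] [0.015  0.2903] 0.78 z [0.0391 0.0444 0.046 ]
[[0.7558000087738037, 0.18440000712871552], [0.7598000168800354, -0.10589999705553055], [0.7746999859809875, -0.10570000112056732], [0.770799994468689, 0.18459999561309814]]
base 29419 [0.6773 0.0381] [0.166 0.306] 0.78 z [0.0091 0.0103 0.0115]
[[0.592199981212616, 0.1899999976158142], [0.5964000225067139, -0.1160999983549118], [0.7623999714851379, -0.11379999667406082], [0.7581999897956848, 0.19220000505447388]]
near edge 120 [ 0.5946 -0.0682]
near edge 200 [0.5939 0.0095]
near edge 260 [0.5924 0.0671]
near edge 370 [0.5914 0.1718]
ends [ 0.609  -0.1133] [0.6061 0.1918]
ends [ 0.6404 -0.1132] [0.637  0.1918]
ends [ 0.6734 -0.112 ] [0.6696 0.1919]
```

```bash
python3 -c "
from h import *
plan((.5796,.1293,.12,90.7),(.5796,.1293,.055,90.7))"
```

```text
t 1.4 pos [0.5805 0.1265 0.2497] yaw 90.53 F [-1.   0.4 -0.5] open 0.085 0.0
(0.5796, 0.1293, 0.12, 90.7) -> [0.5, 2.8, 129.7] -0.003
(0.5796, 0.1293, 0.055, 90.7) -> [0.3, 2.8, 194.7] -0.003
```

Emit:
{"op": "arm_command", "data": {"commands": [0,2.5,60,0,0,2.5,120,0,0,2.5,160,0,0,2.5,180,0,0,2.5,194,0,0,2.5,194,0,0,2.5,194,0], "claw": 0.6}}

```text
time: 2.28
eef_pos: [0.581, 0.1309, 0.0588]
eef_rot: [-0.006, 1.0, 0.0, 0.001]
ft_force: [-0.4, 0.2, 0.2]
opening: 0.0513
grasp_force: 0.0
```

Emit:
{"op": "arm_command", "data": {"commands": [0,0,0,0,0,0,0,0,0,0,0,0,0,0,0,0,0,0,0,0], "claw": 0, "grip_force": 40}}

```text
time: 2.9
eef_pos: [0.581, 0.1294, 0.0586]
eef_rot: [-0.006, 1.0, -0.001, 0.001]
ft_force: [0.0, -4.7, 5.8]
opening: 0.0131
grasp_force: 41.6
```

Emit:
{"op": "arm_command", "data": {"commands": [6,0,0,0,12,0,0,0,18,0,0,0,24,0,0,0,30,0,0,0,33,0,0,0,33,0,0,0,33,0,0,0]}}

```text
time: 3.9
eef_pos: [0.5537, 0.129, 0.0587]
eef_rot: [-0.005, 1.0, -0.001, 0.007]
ft_force: [14.8, -4.7, -4.6]
opening: 0.0132
grasp_force: 40.1
```

```bash
python3 -c "
from h import *
plan((.5796,.1293,.12,90.7))"
```

```text
t 3.9 pos [0.5537 0.129  0.0587] yaw 90.62 F [14.8 -4.7 -4.6] open 0.0132 40.1
(0.5796, 0.1293, 0.12, 90.7) -> [-26.8, -0.1, -60.9] -0.001
```

Emit:
{"op": "arm_command", "data": {"commands": [3,0,0,0,6,0,0,0,8,0,0,0,8,0,0,0]}}

```text
time: 4.4
eef_pos: [0.5529, 0.129, 0.0589]
eef_rot: [-0.005, 1.0, -0.0, 0.015]
ft_force: [31.8, -3.4, -18.3]
opening: 0.0135
grasp_force: 39.3
```

```bash
python3 - <<'E'
from h import *
plan((.5796,.1293,.12,90.7))
im,P=cloud('top');np.savez('t2.npz',im=im,P=P);a=im[140:320,180:420];cv2.imwrite('pics/t2.png',cv2.resize(a,(800,600),interpolation=2))
E
```

```text
t 4.4 pos [0.5529 0.129  0.0589] yaw 90.58 F [ 31.8  -3.4 -18.3] open 0.0135 39.3
(0.5796, 0.1293, 0.12, 90.7) -> [-28.5, -0.0, -60.3] -0.002
```

View pics/t2.png

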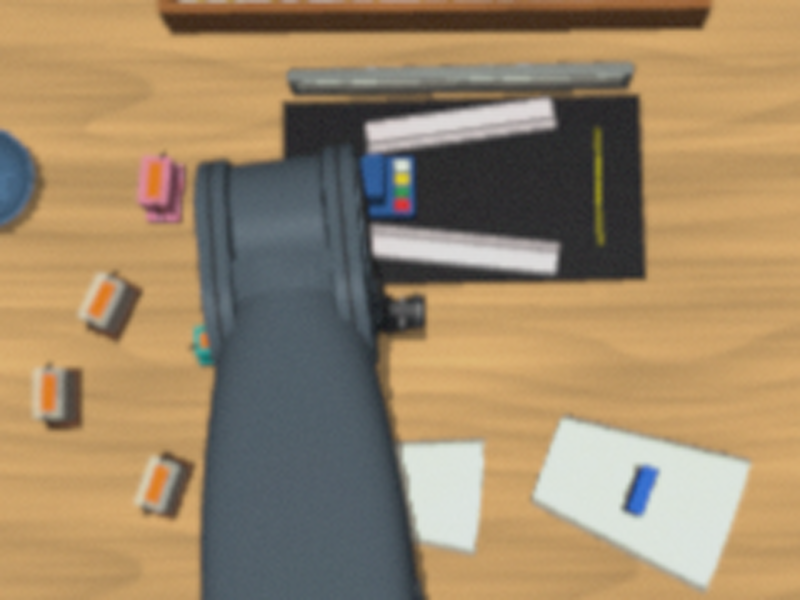

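Emit:
{"op": "arm_command", "data": {"commands": [-8,0,0,0,-8,0,0,0]}}

```text
time: 4.7
eef_pos: [0.5536, 0.129, 0.0587]
eef_rot: [-0.005, 1.0, -0.001, 0.007]
ft_force: [11.7, -5.0, -3.9]
opening: 0.0133
grasp_force: 41.7
```

Emit:
{"op": "arm_command", "data": {"commands": [0,0,0,0,0,0,0,0,0,0,0,0,0,0,-50,0,0,0,-100,0,0,0,-140,0,0,0,-140,0,0,0,-140,0], "claw": 0.6}}

```text
time: 5.7
eef_pos: [0.5466, 0.1302, 0.1967]
eef_rot: [-0.006, 1.0, 0.0, -0.001]
ft_force: [-0.7, -0.1, -0.1]
opening: 0.0512
grasp_force: 0.0
```

```bash
cat > kn.py <<'E'
from h import *
plan()
im,P=cloud('wrist');hsv=cv2.cvtColor(im,cv2.COLOR_BGR2HSV);cv2.imwrite('pics/kn.png',im)
z=P[...,2]
def box(m,n):
    t=P[m]
    if len(t)<20: return print(n,'none')
    r=cv2.minAreaRect(t[:,:2].astype(np.float32));print(n,len(t),np.round(r[0],4),np.round(r[1],4),round(r[2],2))
near=lambda x,y,d:np.hypot(P[...,0]-x,P[...,1]-y)<d
box((hsv[...,1]>150)&((hsv[...,0]<6)|(hsv[...,0]>174))&(z>.055)&near(.565,.129,.05),'knobtop')
box((hsv[...,0]>100)&(hsv[...,0]<130)&(hsv[...,1]>110)&(z>.06)&near(.673,.14,.07),'fin top')
E
python3 kn.py
```

```text
t 5.7 pos [0.5466 0.1302 0.1967] yaw 90.72 F [-0.7 -0.1 -0.1] open 0.0512 0.0
knobtop 702 [0.5533 0.1289] [0.0294 0.0135] 1.05
fin top 770 [0.6735 0.1085] [0.0369 0.0141] 0.65
```

View pics/kn.png

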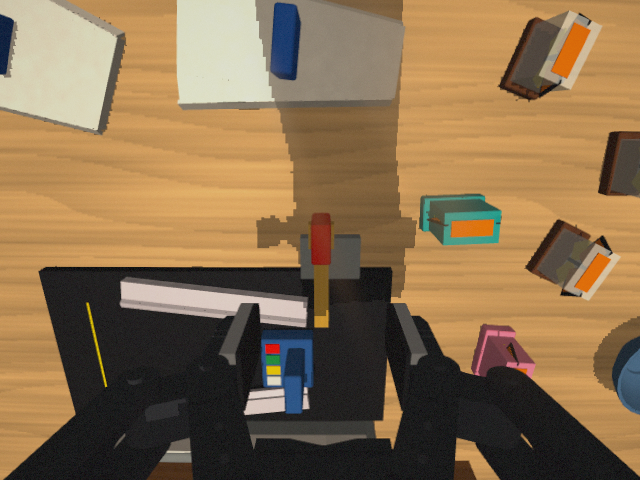

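The tongue has cleared the carriage, so the lock is out against its stop. Next I grip the carriage fin.

```bash
python3 -c "
from h import *
plan((.6735,.1085,.14,90.75),(.6735,.1085,.061,90.75))"
```

```text
t 5.75 pos [0.5462 0.1301 0.1957] yaw 90.71 F [0.1 0.2 0.1] open 0.051 0.0
(0.6735, 0.1085, 0.14, 90.75) -> [-127.2, -23.2, 55.3] -0.001
(0.6735, 0.1085, 0.061, 90.75) -> [-127.4, -23.2, 134.3] -0.001
```

Emit:
{"op": "arm_command", "data": {"commands": [-60,-12,20,0,-115,-23,40,0,-127,-23,55,0,-127,-23,95,0,-127,-23,120,0,-127,-23,134,0,-127,-23,134,0,-127,-23,134,0]}}

```text
time: 6.75
eef_pos: [0.675, 0.1088, 0.0649]
eef_rot: [-0.006, 1.0, 0.0, 0.001]
ft_force: [0.1, 0.4, 0.5]
opening: 0.0512
grasp_force: 0.0
```

Emit:
{"op": "arm_command", "data": {"commands": [0,0,0,0,0,0,0,0,0,0,0,0,0,0,0,0,0,0,0,0], "claw": 0}}

```text
time: 7.38
eef_pos: [0.6752, 0.1086, 0.0647]
eef_rot: [-0.006, 1.0, 0.0, 0.001]
ft_force: [-1.0, -0.5, 5.6]
opening: 0.0134
grasp_force: 40.9
```

Emit:
{"op": "arm_command", "data": {"commands": [0,8,0,0,0,16,0,0,0,24,0,0,0,32,0,0,0,40,0,0,0,48,0,0,0,56,0,0,0,64,0,0,0,68,0,0,0,68,0,0]}}

```text
time: 8.62
eef_pos: [0.6743, 0.1729, 0.0647]
eef_rot: [-0.005, 1.0, -0.004, 0.001]
ft_force: [-0.8, -9.0, 7.0]
opening: 0.0133
grasp_force: 42.8
```

Emit:
{"op": "arm_command", "data": {"commands": [0,-4,0,0,0,-4,0,0,0,-4,0,0,0,-4,0,0,0,-4,-60,0,0,-4,-100,0,0,-4,-100,0,0,-4,-100,0], "claw": 0.6}}

```text
time: 9.62
eef_pos: [0.6735, 0.1728, 0.1629]
eef_rot: [-0.006, 1.0, 0.0, -0.0]
ft_force: [0.2, -0.0, -0.2]
opening: 0.0517
grasp_force: 0.0
```

```bash
python3 -c "
from h import *
plan((.5533,.129,.14,90.7),(.5533,.129,.055,90.7))"
```

```text
t 9.62 pos [0.6735 0.1728 0.1629] yaw 90.71 F [ 0.2 -0.  -0.2] open 0.0517 0.0
(0.5533, 0.129, 0.14, 90.7) -> [120.7, -42.3, 22.9] 0.0
(0.5533, 0.129, 0.055, 90.7) -> [120.7, -42.3, 107.9] 0.0
```

Emit:
{"op": "arm_command", "data": {"commands": [55,-20,0,0,110,-42,10,0,121,-42,23,0,121,-42,70,0,121,-42,95,0,121,-42,107,0,121,-42,107,0,121,-42,107,0]}}

```text
time: 10.62
eef_pos: [0.554, 0.1292, 0.0574]
eef_rot: [-0.006, 1.0, 0.0, 0.001]
ft_force: [0.3, 0.3, -0.4]
opening: 0.0512
grasp_force: 0.0
```

Emit:
{"op": "arm_command", "data": {"commands": [0,0,0,0,0,0,0,0,0,0,0,0,0,0,0,0,0,0,0,0], "claw": 0}}

```text
time: 11.25
eef_pos: [0.5541, 0.1289, 0.0575]
eef_rot: [-0.006, 1.0, -0.0, 0.001]
ft_force: [0.0, -1.5, 5.3]
opening: 0.0134
grasp_force: 40.9
```

Emit:
{"op": "arm_command", "data": {"commands": [-5,0,0,0,-10,0,0,0,-15,0,0,0,-20,0,0,0,-25,0,0,0,-30,0,0,0,-35,0,0,0,-37,0,0,0,-37,0,0,0]}}

```text
time: 12.38
eef_pos: [0.5864, 0.1294, 0.0575]
eef_rot: [-0.006, 1.0, -0.0, -0.004]
ft_force: [-12.3, -2.1, 13.5]
opening: 0.0131
grasp_force: 42.1
```

The lock is fully in again after a 32 mm stroke. Plate B next.

Emit:
{"op": "arm_command", "data": {"commands": [5,0,0,0,5,0,0,0,5,0,0,0,5,0,0,0,5,0,-60,0,5,0,-110,0,5,0,-150,0,5,0,-150,0], "claw": 1}}

```text
time: 13.38
eef_pos: [0.5879, 0.1298, 0.2117]
eef_rot: [-0.006, 1.0, 0.001, 0.005]
ft_force: [0.6, 0.4, -0.1]
opening: 0.0859
grasp_force: 0.0
```

```bash
python3 -c "
from h import *
plan((.47,-.37,.27,74.2))"
```

```text
t 13.38 pos [0.5879 0.1298 0.2117] yaw 90.7 F [ 0.6  0.4 -0.1] open 0.0859 0.0
(0.47, -0.37, 0.27, 74.2) -> [123.4, -498.3, -60.1] 0.288
```

Emit:
{"op": "arm_command", "data": {"commands": [20,-62,-60,0.03,123,-498,-60,0.288,123,-498,-60,0.288,123,-498,-60,0.288,123,-498,-60,0.288,123,-498,-60,0.288,123,-498,-60,0.288,123,-498,-60,0.288,123,-498,-60,0.288,123,-498,-60,0.288]}}

```text
time: 14.62
eef_pos: [0.467, -0.3721, 0.2641]
eef_rot: [0.139, 0.99, 0.001, -0.001]
ft_force: [0.4, -0.2, 0.7]
opening: 0.0853
grasp_force: 0.0
```

Emit:
{"op": "arm_command", "data": {"commands": [0,0,0,0,0,0,0,0]}}

```text
time: 14.88
eef_pos: [0.4687, -0.3686, 0.2661]
eef_rot: [0.137, 0.991, 0.0, -0.0]
ft_force: [0.4, -0.9, 0.6]
opening: 0.0857
grasp_force: 0.0
```

```bash
cat > pl.py <<'E'
from h import *
plan()
im,P=cloud('wrist');cv2.imwrite('pics/pl.png',im);np.savez('pl.npz',im=im,P=P)
hsv=cv2.cvtColor(im,cv2.COLOR_BGR2HSV);z=P[...,2]
near=np.hypot(P[...,0]-.49,P[...,1]+.375)<.12
def box(m,n):
    t=P[m].astype(np.float32);r=cv2.minAreaRect(t[:,:2]);print(n,len(t),np.round(r[0],4),np.round(r[1],4),round(r[2],2),t[:,2].mean());return t
box((hsv[...,0]>100)&(hsv[...,0]<130)&(hsv[...,1]>110)&(z>.048)&near,'fin')
t=box((hsv[...,1]<60)&near&(abs(z-.012)<.004),'plate')
h=cv2.convexHull(t[:,:2]);print('w',cv2.contourArea(h)/.16,cv2.approxPolyDP(h,.012,True)[:,0].round(4).tolist())
E
python3 pl.py
```

```text
t 14.88 pos [ 0.4687 -0.3686  0.2661] yaw 74.3 F [ 0.4 -0.9  0.6] open 0.0857 0.0Traceback (most recent call last):
  File "pl.py", line 8, in <module>
    box((hsv[...,0]>100)&(hsv[...,0]<130)&(hsv[...,1]>110)&(z>.048)&near,'fin')
    ~~~^^^^^^^^^^^^^^^^^^^^^^^^^^^^^^^^^^^^^^^^^^^^^^^^^^^^^^^^^^^^^^^^^^^^^^^^
  File "pl.py", line 7, in box
    t=P[m].astype(np.float32);r=cv2.minAreaRect(t[:,:2]);print(n,len(t),np.round(r[0],4),np.round(r[1],4),round(r[2],2),t[:,2].mean());return t
                                ~~~~~~~~~~~~~~~^^^^^^^^^
cv2.error: OpenCV(4.12.0) /io/opencv/modules/imgproc/src/convhull.cpp:143: error: (-215:Assertion failed) total >= 0 && (depth == CV_32F || depth == CV_32S) in function 'convexHull'
```

View pics/pl.png

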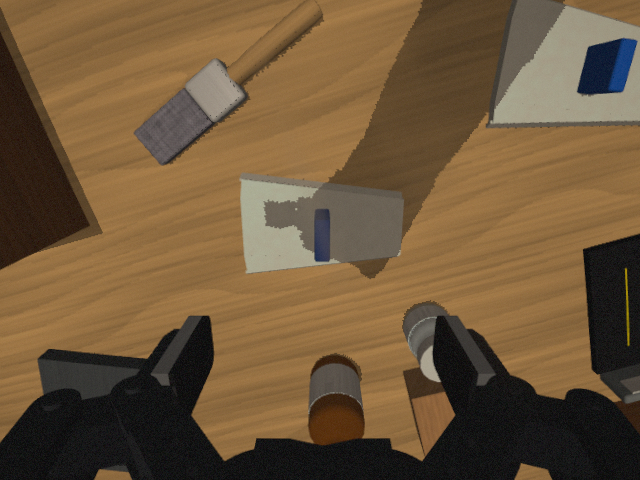

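The wrist picture shows the plate at (240-403,178-272) in the arm's shadow, with its fin at (321,235). I'll relax the thresholds.

```bash
python3 - <<'E'
from h import *
f=np.load('pl.npz');im,P=f['im'],f['P'];hsv=cv2.cvtColor(im,cv2.COLOR_BGR2HSV)
for v,u in [(235,321),(215,322),(212,322),(255,322),(230,260),(200,380),(120,100),(330,430),(70,605)]: print(v,u,hsv[v,u],P[v,u].round(4))
print(calibration('wrist')['pose'].round(3).tolist())
E
```

```text
235 321 [120  56  87] [ 0.4901 -0.3756  0.056 ]
215 322 [124  30  68] [ 0.4768 -0.371   0.0394]
212 322 [123  41  68] [ 0.4765 -0.371   0.0292]
255 322 [116  94  84] [ 0.5088 -0.38    0.0551]
230 260 [ 28  39 171] [ 0.4815 -0.4369  0.0127]
200 380 [ 20  55 106] [ 0.4843 -0.3143  0.0122]
120 100 [ 16 140 144] [ 0.3384 -0.553   0.0009]
330 430 [ 25  27 104] [ 0.6149 -0.2993  0.0511]
70 605 [111 198  49] [ 0.4193 -0.1128  0.045 ]
[[0.27, 0.914, 0.304, 0.391], [0.963, -0.256, -0.085, -0.347], [-0.0, 0.316, -0.949, 0.384], [0.0, 0.0, 0.0, 1.0]]
```

```bash
cat > pl2.py <<'E'
from h import *
from scipy.spatial import ConvexHull
f=np.load('pl.npz');P=f['P'];v,u=np.mgrid[0:480,0:640];z=P[...,2]
m=(u>225)&(u<420)&(v>165)&(v<290)
def box(m,n):
    t=P[m].astype(np.float32);r=cv2.minAreaRect(t[:,:2]);print(n,len(t),np.round(r[0],4),np.round(r[1],4),round(r[2],2));return t
box(m&(z>.053),'fin')
w=cv2.morphologyEx((m&(z>.009)).astype(np.uint8),cv2.MORPH_OPEN,np.ones((3,3)))>0
t=box(w&(z<.016),'plate');h=cv2.convexHull(t[:,:2]);print('w',cv2.contourArea(h)/.16,cv2.approxPolyDP(h,.012,True)[:,0].round(4).tolist())
plan((.4925,-.3755,.12,74.5),(.4925,-.3755,.043,74.5))
E
python3 pl2.py
```

```text
Traceback (most recent call last):
  File "pl2.py", line 7, in <module>
    box(m&(z>.053),'fin')
    ~~~^^^^^^^^^^^^^^^^^^
  File "pl2.py", line 6, in box
    t=P[m].astype(np.float32);r=cv2.minAreaRect(t[:,:2]);print(n,len(t),np.round(r[0],4),np.round(r[1],4),round(r[2],2));return t
                                ~~~~~~~~~~~~~~~^^^^^^^^^
cv2.error: OpenCV(4.12.0) /io/opencv/modules/imgproc/src/convhull.cpp:143: error: (-215:Assertion failed) total >= 0 && (depth == CV_32F || depth == CV_32S) in function 'convexHull'
```

```bash
sed -i 's/t=P\[m\].astype(np.float32)/t=P[m][:,:2].astype(np.float32).copy()/' pl2.py; python3 pl2.py
```

```text
fin 663 [ 0.4958 -0.3768] [0.0137 0.0402] 74.4
plate 11578 [ 0.4957 -0.3767] [0.1606 0.0997] 74.11
w 0.08190436397607359 [[0.5442000031471252, -0.3077000081539154], [0.486299991607666, -0.29420000314712524], [0.42590001225471497, -0.4399000108242035], [0.5213000178337097, -0.4659000039100647]]
t 14.93 pos [ 0.4687 -0.3686  0.2663] yaw 74.31 F [ 0.5 -0.   0. ] open 0.0852 0.0
(0.4925, -0.3755, 0.12, 74.5) -> [-24.7, -0.2, 146.3] -0.003
(0.4925, -0.3755, 0.043, 74.5) -> [-24.8, -0.2, 223.3] -0.003
```

Emit:
{"op": "arm_command", "data": {"commands": [-15,0,60,0,-28,-0.5,120,0,-28,-0.5,175,0,-28,-0.5,205,0,-28,-0.5,222,0,-28,-0.5,222,0,-28,-0.5,222,0], "claw": 0.6}}

```text
time: 15.8
eef_pos: [0.4963, -0.379, 0.0466]
eef_rot: [0.137, 0.991, -0.001, 0.002]
ft_force: [-0.3, -0.3, 0.2]
opening: 0.0509
grasp_force: 0.0
```

Emit:
{"op": "arm_command", "data": {"commands": [0,0,0,0,0,0,0,0,0,0,0,0,0,0,0,0,0,0,0,0,0,0,0,0], "claw": 0, "grip_force": 90}}

```text
time: 16.55
eef_pos: [0.4959, -0.3786, 0.046]
eef_rot: [0.137, 0.991, -0.0, 0.001]
ft_force: [-0.4, 1.5, 5.5]
opening: 0.0124
grasp_force: 88.9
```

Emit:
{"op": "arm_command", "data": {"commands": [0,0,-20,0,0,0,-50,0,0,0,-100,0,0,0,-150,0,0,0,-170,0,0,0,-170,0]}}

```text
time: 17.3
eef_pos: [0.4957, -0.379, 0.2171]
eef_rot: [0.138, 0.99, -0.001, 0.002]
ft_force: [-0.8, 0.5, -4.1]
opening: 0.0126
grasp_force: 88.2
```

```bash
python3 -c "
from h import *
plan((.675,-.055,.16,90.75))"
```

```text
t 17.3 pos [ 0.4957 -0.379   0.2171] yaw 74.19 F [-0.8  0.5 -4.1] open 0.0126 88.2
(0.675, -0.055, 0.16, 90.75) -> [-84.0, 360.7, 56.5] -0.289
```

Emit:
{"op": "arm_command", "data": {"commands": [-14,60,0,-0.04,-28,120,0,-0.09,-42,180,0,-0.14,-56,240,0,-0.19,-70,300,0,-0.24,-84,350,0,-0.289,-84,386,20,-0.289,-84,386,40,-0.289,-84,386,40,-0.289,-84,386,40,-0.289]}}

```text
time: 18.55
eef_pos: [0.6803, -0.03, 0.1734]
eef_rot: [-0.006, 1.0, 0.0, -0.001]
ft_force: [0.3, -0.0, -3.2]
opening: 0.0128
grasp_force: 88.6
```

```bash
python3 - <<'E'
from h import *
plan((.675,-.031,.09,90.75),(.675,-.031,.056,90.75))
im,P=cloud('scene');cv2.imwrite('pics/s2.png',im[150:450,200:520])
im,P=cloud('wrist');np.savez('w3.npz',im=im,P=P,pose=calibration('wrist')['pose']);cv2.imwrite('pics/w3.png',im)
E
```

```text
t 18.55 pos [ 0.6803 -0.03    0.1734] yaw 90.71 F [ 0.3 -0.  -3.2] open 0.0128 88.6
(0.675, -0.031, 0.09, 90.75) -> [5.2, -0.9, 83.4] -0.001
(0.675, -0.031, 0.056, 90.75) -> [5.1, -0.9, 117.4] -0.001
```

View pics/w3.png

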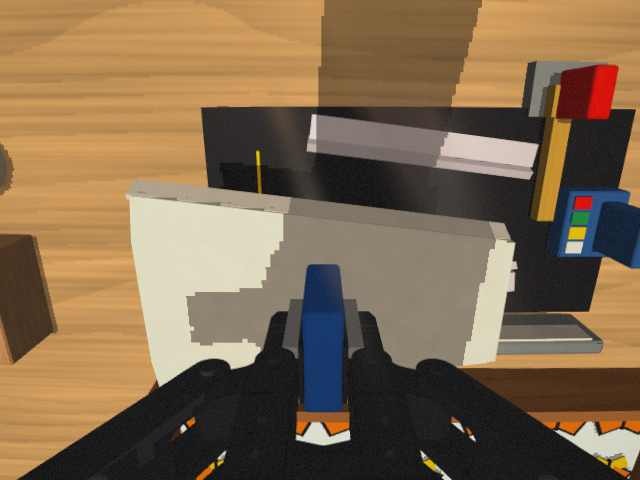

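The plate hangs level under the gripper with its fin centred at (322,340). The way, lock tongue and carriage are clear ahead. I'll check the plate's offset in the hand.

```bash
python3 - <<'E'
from h import *
f=np.load('w3.npz');P=f['P'];z=P[...,2]
o=get_obs();e=o['eef_pos'];a=np.radians(90.75)
Y=np.array([np.cos(a),np.sin(a)]);X=np.array([np.sin(a),-np.cos(a)])
d=P[...,:2]-e[:2];lx=d@X;ly=d@Y
m=(z>.09)&(z<.16)&(lx<-.0)&(lx>-.08)&(abs(ly)<.1)
t=np.c_[lx[m],ly[m],z[m]];
top=t[(abs(t[:,0]+.02)<.01)];print('top z by y',[ (yy,np.median(top[abs(top[:,1]-yy)<.005,2]).round(4)) for yy in (-.06,-.03,.03,.06)])
zt=np.median(top[:,2])
s=t[t[:,2]>zt-.003]
for yy in (-.07,-.05,-.03,0,.03,.05,.07):
    q=s[abs(s[:,1]-yy)<.003]; print(yy,np.percentile(q[:,0],1).round(4),'expect',-(.045-.0056-yy*np.tan(np.radians(7))).__round__(4))
print('y ext',np.percentile(s[:,1],[.2,99.8]).round(4))
E
```

```text
top z by y [(-0.06, np.float64(0.1408)), (-0.03, np.float64(0.1408)), (0.03, np.float64(0.1408)), (0.06, np.float64(0.1408))]
-0.07 -0.0497 expect -0.048
-0.05 -0.0477 expect -0.0455
-0.03 -0.0454 expect -0.0431
0 -0.0417 expect -0.0394
0.03 -0.0378 expect -0.0357
0.05 -0.0353 expect -0.0333
0.07 -0.0328 expect -0.0308
y ext [-0.0793  0.08  ]
```

Emit:
{"op": "arm_command", "data": {"commands": [5,-1,30,0,5,-1,60,0,5,-1,85,0,5,-1,100,0,5,-1,110,0,5,-1,114,0,5,-1,116,0,5,-1,117,0,5,-1,117,0,5,-1,117,0]}}

```text
time: 19.9
eef_pos: [0.6762, -0.0306, 0.0578]
eef_rot: [-0.007, 1.0, -0.0, 0.0]
ft_force: [0.4, -0.1, -3.0]
opening: 0.0131
grasp_force: 88.7
```

```bash
python3 -c "
from h import *
plan((.6755,-.031,.056,90.75),(.674,.039,.056,90.75))"
```

```text
t 19.9 pos [ 0.6762 -0.0306  0.0578] yaw 90.76 F [ 0.4 -0.1 -3. ] open 0.0131 88.7
(0.6755, -0.031, 0.056, 90.75) -> [0.7, -0.4, 1.8] 0.0
(0.674, 0.039, 0.056, 90.75) -> [1.3, 69.6, 1.8] 0.0
```

Emit:
{"op": "arm_command", "data": {"commands": [0.5,0,1,0,0.5,0,2,0,0.5,0,2.5,0,0.5,0,3,0,0.5,0,3,0]}}

```text
time: 20.52
eef_pos: [0.6755, -0.0306, 0.0561]
eef_rot: [-0.007, 1.0, -0.0, 0.0]
ft_force: [-6.0, 0.6, 6.1]
opening: 0.0131
grasp_force: 90.1
```

Emit:
{"op": "arm_command", "data": {"commands": [0,6,0,0,0.2,12,0,0,0.3,18,0,0,0.4,24,0,0,0.5,30,0,0,0.6,36,0,0,0.6,40,0,0,0.6,40,0,0]}}

```text
time: 21.52
eef_pos: [0.6761, 0.0092, 0.0561]
eef_rot: [-0.007, 1.0, -0.001, 0.002]
ft_force: [0.5, -3.2, 6.0]
opening: 0.0127
grasp_force: 90.1
```

Emit:
{"op": "arm_command", "data": {"commands": [0.5,5,0,0,1,10,0,0,1.5,15,0,0,1.7,20,0,0,1.8,25,0,0,1.8,29,0,0,1.8,32,0,0,1.8,35,0,0,1.8,35,0,0]}}

```text
time: 22.65
eef_pos: [0.675, 0.0372, 0.0563]
eef_rot: [-0.005, 1.0, -0.007, 0.003]
ft_force: [3.4, -19.8, 4.0]
opening: 0.0126
grasp_force: 89.8
```

```bash
python3 -c "
from h import *
plan((.674,.039,.056,90.75))"
```

```text
t 22.65 pos [0.675  0.0372 0.0563] yaw 90.52 F [  3.4 -19.8   4. ] open 0.0126 89.8
(0.674, 0.039, 0.056, 90.75) -> [1.0, 1.8, 0.3] -0.004
```

Emit:
{"op": "arm_command", "data": {"commands": [0,-5,0,0,0,-5,0,0]}}

```text
time: 22.9
eef_pos: [0.675, 0.0371, 0.0562]
eef_rot: [-0.006, 1.0, -0.002, 0.003]
ft_force: [3.3, -7.0, 4.0]
opening: 0.0128
grasp_force: 90.2
```

Emit:
{"op": "arm_command", "data": {"commands": [0,0,0,0,0,0,0,0,0,0,0,0,0,0,-50,0,30,0,-110,0,60,0,-160,0,80,0,-190,0,80,0,-190,0,80,0,-190,0], "claw": 0.6}}

```text
time: 24.02
eef_pos: [0.5921, 0.0386, 0.2431]
eef_rot: [-0.007, 1.0, 0.0, -0.001]
ft_force: [-0.3, -0.5, -0.5]
opening: 0.0513
grasp_force: 0.0
```

```bash
python3 - <<'E'
from h import *
plan()
im,P=cloud('wrist');np.savez('w4.npz',im=im,P=P);cv2.imwrite('pics/w4.png',im)
im,P=cloud('top');np.savez('t4.npz',im=im,P=P);cv2.imwrite('pics/t4.png',im)
E
```

```text
t 24.02 pos [0.5921 0.0386 0.2431] yaw 90.77 F [-0.3 -0.5 -0.5] open 0.0513 0.0
```

View pics/w4.png

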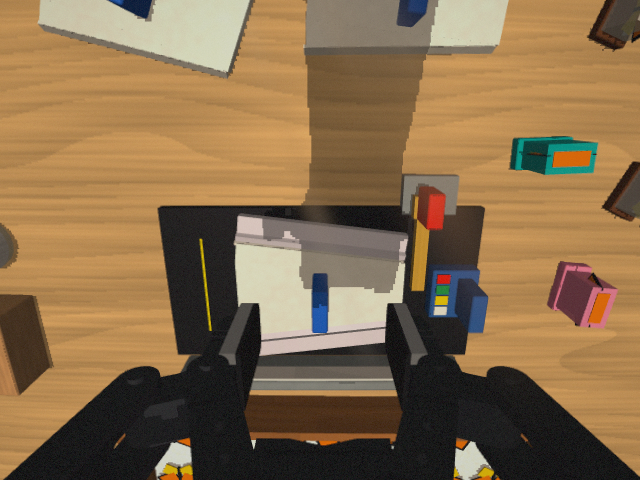

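The plate sits flush between the rail ends (235–407, 215–355), with the lock in and the carriage back. On to the cases, starting with a view of all three.

```bash
python3 -c "
from h import *
plan((.46,.32,.28,90.75));print(get_obs()['joints'].round(3))"
```

```text
t 24.12 pos [0.5917 0.0385 0.2416] yaw 90.77 F [ 0.2 -0.3  0.3] open 0.0511 0.0
(0.46, 0.32, 0.28, 90.75) -> [128.1, 283.2, -37.7] 0.0
[-0.048  0.229  0.271  1.616  0.    -0.062]
```

Emit:
{"op": "arm_command", "data": {"commands": [128,283,-38,0,128,283,-38,0,128,283,-38,0,128,283,-38,0,128,283,-38,0,128,283,-38,0,128,283,-38,0]}}

```text
time: 25.0
eef_pos: [0.4602, 0.3196, 0.2804]
eef_rot: [-0.007, 1.0, -0.001, -0.001]
ft_force: [-0.3, 0.4, 1.2]
opening: 0.0512
grasp_force: 0.0
```

```bash
cat > cs.py <<'E'
from h import *
import sys
plan()
im,P=cloud('wrist');cv2.imwrite(sys.argv[1],im);np.savez('cs.npz',im=im,P=P)
z=P[...,2];m=((z>.034)&(z<.062)).astype(np.uint8)
m=cv2.morphologyEx(m,cv2.MORPH_OPEN,np.ones((3,3)))
n,l,s,c=cv2.connectedComponentsWithStats(m)
hsv=cv2.cvtColor(im,cv2.COLOR_BGR2HSV)
for i in range(1,n):
    if s[i,4]<250 : continue
    q=P[l==i]; r=cv2.minAreaRect(q[:,:2].astype(np.float32))
    top=q[q[:,2]>np.percentile(q[:,2],90)-.004];rt=cv2.minAreaRect(top[:,:2].astype(np.float32))
    la=lambda r: round((r[2] if r[1][0]>r[1][1] else r[2]+90),1)
    print(c[i].round(),s[i,4],'all',np.round(r[0],4),np.round(r[1],3),la(r),'| top',np.round(rt[0],4),np.round(rt[1],3),la(rt),'z',np.percentile(q[:,2],[50,95]).round(4))
E
python3 cs.py pics/cs1.png
```

```text
t 25.0 pos [0.4602 0.3196 0.2804] yaw 90.81 F [-0.3  0.4  1.2] open 0.0512 0.0
[594. 183.] 9725 all [0.4422 0.5965] [0.335 0.074] 11.4 | top [0.4448 0.5948] [0.33  0.063] 10.1 z [0.0527 0.0561]
[514.  81.] 2754 all [0.3494 0.4842] [0.031 0.062] 123.7 | top [0.3494 0.4842] [0.031 0.062] 123.5 z [0.0421 0.0434]
[ 88. 161.] 1206 all [0.4233 0.1052] [0.015 0.04 ] 173.9 | top [0.4234 0.1052] [0.015 0.04 ] 174.8 z [0.0541 0.0561]
[283. 165.] 1298 all [0.4248 0.2835] [0.024 0.041] 160.9 | top [0.4248 0.2835] [0.024 0.041] 160.9 z [0.0524 0.0538]
[377. 244.] 1216 all [0.4962 0.3721] [0.046 0.024] 1.6 | top [0.4988 0.3722] [0.04  0.024] 1.2 z [0.0522 0.0537]
[239. 282.] 1264 all [0.5418 0.236 ] [0.025 0.053] 93.8 | top [0.5419 0.2358] [0.025 0.041] 92.5 z [0.0522 0.0537]
[333. 313.] 1135 all [0.5729 0.3324] [0.025 0.046] 155.1 | top [0.5746 0.3316] [0.025 0.042] 155.1 z [0.0522 0.0537]
[138. 321.] 780 all [0.5849 0.13  ] [0.015 0.031] 179.4 | top [0.5851 0.1297] [0.03  0.015] 0.1 z [0.0571 0.061 ]
[ 71. 386.] 695 all [0.6729 0.0435] [0.042 0.014] 18.0 | top [0.6722 0.0435] [0.04  0.013] 18.3 z [0.0487 0.0601]
[294. 392.] 866 all [0.6721 0.2905] [0.024 0.046] 175.1 | top [0.6743 0.2907] [0.024 0.042] 177.3 z [0.0522 0.0535]
[ 20. 443.] 604 all [ 0.7664 -0.0456] [0.063 0.015] 90.0 | top [ 0.7663 -0.0438] [0.015 0.058] 92.8 z [0.0434 0.0459]
[179. 449.] 312 all [0.7632 0.1513] [0.029 0.014] 87.7 | top [0.7633 0.1513] [0.029 0.013] 87.7 z [0.044  0.0461]
```

View pics/cs1.png

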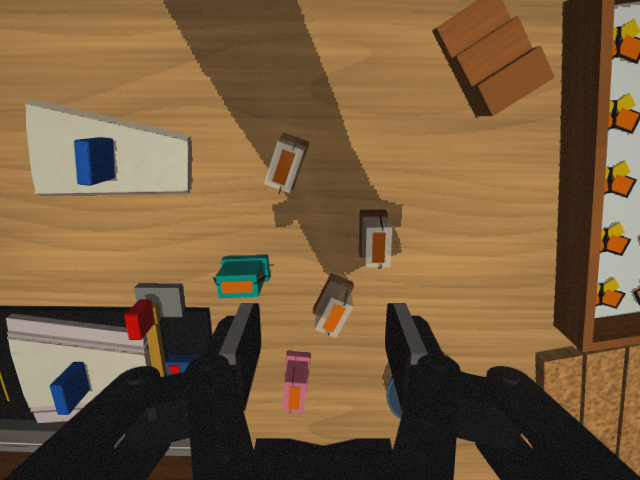

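The cases are upright: A at (285,165), B at (377,240) and C at (333,305). The teal and pink decoys are at (240,278) and (295,385). I take A first.

```bash
python3 -c "
from h import *
plan((.4248,.2835,.14,160.9),(.4248,.2835,.042,160.9))"
```

```text
t 25.05 pos [0.4606 0.3189 0.2806] yaw 90.72 F [-0.6  0.2  0.9] open 0.0512 0.0
(0.4248, 0.2835, 0.14, 160.9) -> [36.0, -34.7, 140.8] -1.225
(0.4248, 0.2835, 0.042, 160.9) -> [35.7, -34.5, 238.8] -1.225
```

Emit:
{"op": "arm_command", "data": {"commands": [10,-10,40,-0.18,20,-20,80,-0.36,36,-35,100,-0.54,36,-35,120,-0.72,36,-35,130,-0.9,36,-35,140,-1.08,36,-35,140,-1.225,36,-35,160,-1.225,36,-35,180,-1.225,36,-35,180,-1.225], "claw": 0.75}}

```text
time: 26.3
eef_pos: [0.4239, 0.2817, 0.0997]
eef_rot: [-0.579, 0.815, 0.0, -0.003]
ft_force: [-0.5, -0.2, 0.8]
opening: 0.0636
grasp_force: 0.0
```

```bash
python3 -c "
from h import *
plan((.4248,.2835,.042,160.9))"
```

```text
t 26.3 pos [0.4239 0.2817 0.0997] yaw 160.77 F [-0.5 -0.2  0.8] open 0.0636 0.0
(0.4248, 0.2835, 0.042, 160.9) -> [-2.2, -0.5, 57.6] -0.002
```

Emit:
{"op": "arm_command", "data": {"commands": [-2,0,20,0,-2,0,40,0,-2,0,52,0,-2,0,57,0,-2,0,57,0,-2,0,57,0]}}

```text
time: 27.05
eef_pos: [0.4262, 0.2863, 0.0462]
eef_rot: [-0.58, 0.814, -0.0, 0.001]
ft_force: [-0.2, 0.1, 0.2]
opening: 0.0646
grasp_force: 0.0
```

Emit:
{"op": "arm_command", "data": {"commands": [0,0,0,0,0,0,0,0,0,0,0,0,0,0,0,0,0,0,0,0], "claw": 0, "grip_force": 30}}

```text
time: 27.68
eef_pos: [0.4261, 0.2864, 0.0461]
eef_rot: [-0.58, 0.814, 0.0, 0.001]
ft_force: [-1.0, 0.2, 6.2]
opening: 0.0397
grasp_force: 32.2
```

Emit:
{"op": "arm_command", "data": {"commands": [0,0,-20,0,0,0,-60,0,0,0,-110,0,0,0,-150,0,0,0,-150,0]}}

```text
time: 28.3
eef_pos: [0.4274, 0.2868, 0.1985]
eef_rot: [-0.58, 0.814, -0.001, 0.003]
ft_force: [0.2, 0.2, -1.1]
opening: 0.0394
grasp_force: 31.6
```

```bash
python3 -c "
from h import *
plan((.674,.0752,.16,180.75))"
```

```text
t 28.3 pos [0.4274 0.2868 0.1985] yaw 160.94 F [ 0.2  0.2 -1.1] open 0.0394 31.6
(0.674, 0.0752, 0.16, 180.75) -> [119.6, -302.0, 39.4] -0.346
```

Emit:
{"op": "arm_command", "data": {"commands": [24,-58,0,-0.06,48,-116,0,-0.12,72,-174,0,-0.2,96,-232,0,-0.28,119,-290,0,-0.346,120,-302,20,-0.346,120,-302,40,-0.346,120,-302,60,-0.346,120,-302,80,-0.346,120,-302,80,-0.346], "grip_force": 50}}

```text
time: 29.55
eef_pos: [0.668, 0.0746, 0.1096]
eef_rot: [0.712, -0.702, -0.004, 0.004]
ft_force: [0.1, -0.2, -2.4]
opening: 0.039
grasp_force: 56.9
```

```bash
python3 -c "
from h import *
plan((.674,.0752,.07,180.75))"
```

```text
t 29.55 pos [0.668  0.0746 0.1096] yaw -179.2 F [ 0.1 -0.2 -2.4] open 0.039 56.9
(0.674, 0.0752, 0.07, 180.75) -> [-0.5, -6.4, 39.6] 0.001
```

Emit:
{"op": "arm_command", "data": {"commands": [0,-6,15,0,0,-6,25,0,0,-6,32,0,0,-6,36,0,0,-6,39,0,0,-6,41,0,0,-6,41,0,0,-6,41,0]}}

```text
time: 30.55
eef_pos: [0.678, 0.0741, 0.0747]
eef_rot: [0.712, -0.702, 0.0, -0.0]
ft_force: [-0.9, 0.7, -0.4]
opening: 0.0395
grasp_force: 56.9
```

```bash
python3 -c "
from h import *
plan((.674,.0752,.068,180.75))"
```

```text
t 30.55 pos [0.678  0.0741 0.0747] yaw -179.23 F [-0.9  0.7 -0.4] open 0.0395 56.9
(0.674, 0.0752, 0.068, 180.75) -> [-1.2, 4.0, 6.7] 0.0
```

Emit:
{"op": "arm_command", "data": {"commands": [-1,4,2,0,-1,4,4,0,-1,4,6,0,-1,4,7.5,0,-1,4,7.5,0,-1,4,7.5,0]}}

```text
time: 31.3
eef_pos: [0.6738, 0.075, 0.0683]
eef_rot: [0.712, -0.702, 0.0, -0.0]
ft_force: [-3.5, 0.6, 4.7]
opening: 0.0395
grasp_force: 57.6
```

Emit:
{"op": "arm_command", "data": {"commands": [0,0,0,0,0,0,0,0,0,0,0,0,0,0,0,0,0,0,-40,0,0,0,-90,0,0,0,-140,0,0,0,-160,0,0,0,-160,0], "claw": 0.75}}

```text
time: 32.42
eef_pos: [0.6752, 0.075, 0.2298]
eef_rot: [0.712, -0.702, 0.002, -0.002]
ft_force: [-1.1, -0.4, -1.0]
opening: 0.0646
grasp_force: 0.0
```

```bash
python3 - <<'E'
from h import *
plan((.50,.34,.26,181.4))
E
python3 cs.py pics/cs2.png | awk '/z/'
```

```text
t 32.42 pos [0.6752 0.075  0.2298] yaw -179.23 F [-1.1 -0.4 -1. ] open 0.0646 0.0
(0.5, 0.34, 0.26, 181.4) -> [-267.3, 171.5, -31.2] -0.011
[141. 174.] 8954 all [0.8205 0.0691] [0.012 0.305] 90.1 | top [0.8204 0.0714] [0.012 0.3  ] 90.1 z [0.0543 0.0562]
[210. 146.] 5996 all [0.766  0.0395] [0.015 0.245] 90.7 | top [0.7657 0.0404] [0.014 0.243] 90.9 z [0.0446 0.0461]
[325. 201.] 382 all [0.6747 0.0601] [0.003 0.041] 177.2 | top [0.6752 0.0599] [0.039 0.001] 0.8 z [0.0478 0.0593]
[ 21. 348.] 4461 all [0.9601 0.1881] [0.028 0.204] 95.0 | top [0.959  0.2141] [0.026 0.152] 95.2 z [0.0479 0.0558]
[616. 256.] 1013 all [0.4253 0.1038] [0.015 0.039] 173.9 | top [0.4276 0.1036] [0.014 0.032] 174.1 z [0.0538 0.0561]
[430. 283.] 1037 all [0.5857 0.1288] [0.031 0.015] 1.0 | top [0.5856 0.1288] [0.03  0.015] 1.5 z [0.0589 0.0609]
[326. 320.] 644 all [0.6733 0.1657] [0.004 0.036] 179.9 | top [0.6735 0.1655] [0.035 0.003] 2.0 z [0.0487 0.0605]
[322. 427.] 1385 all [0.6746 0.2905] [0.027 0.054] 176.0 | top [0.6745 0.2907] [0.027 0.042] 176.3 z [0.0514 0.0533]
```

Emit:
{"op": "arm_command", "data": {"commands": [-50,30,-20,0,-245,145,-20,0,-245,145,-20,0,-245,145,-20,0,-245,145,-20,0,-245,145,-20,0,-245,145,-20,0,-245,145,-20,0]}}

```text
time: 33.48
eef_pos: [0.526, 0.3168, 0.2457]
eef_rot: [0.711, -0.703, -0.0, 0.001]
ft_force: [0.7, -1.1, -0.2]
opening: 0.0637
grasp_force: 0.0
```

```bash
python3 cs.py pics/cs3.png | grep -v "0.06\]"; python3 -c "
from h import *
plan((.4988,.3722,.1,181.4),(.4988,.3722,.042,181.4))"
```

```text
t 33.48 pos [0.526  0.3168 0.2457] yaw -179.33 F [ 0.7 -1.1 -0.2] open 0.0637 0.0
[15. 21.] 1059 all [0.7635 0.1691] [0.015 0.031] 90.5 | top [0.7636 0.1697] [0.015 0.03 ] 90.5 z [0.0439 0.0462]
[138.  28.] 598 all [0.6699 0.1786] [0.037 0.012] 22.4 | top [0.6683 0.1786] [0.033 0.011] 23.3 z [0.0492 0.0608]
[304. 113.] 1703 all [0.5421 0.2356] [0.024 0.04 ] 93.0 | top [0.5421 0.2356] [0.024 0.04 ] 93.0 z [0.0526 0.054 ]
[145. 181.] 1839 all [0.672 0.291] [0.025 0.046] 175.0 | top [0.6737 0.2909] [0.025 0.042] 175.0 z [0.0523 0.0538]
[266. 230.] 1636 all [0.5753 0.3315] [0.025 0.053] 156.1 | top [0.5755 0.3315] [0.025 0.043] 156.5 z [0.0522 0.0536]
[352. 274.] 1577 all [0.4995 0.372 ] [0.052 0.025] 1.1 | top [0.4992 0.372 ] [0.042 0.025] 0.6 z [0.0522 0.0536]
[493. 365.] 867 all [0.3541 0.4766] [0.03  0.045] 124.3 | top [0.353 0.476] [0.027 0.045] 124.9 z [0.042  0.0432]
[399. 442.] 264 all [0.441  0.5647] [0.022 0.004] 13.2 | top [0.4437 0.5653] [0.016 0.003] 13.2 z [0.0437 0.0537]
t 33.52 pos [0.5262 0.3168 0.246 ] yaw -179.35 F [-0.4 -0.2  0.3] open 0.0641 0.0
(0.4988, 0.3722, 0.1, 181.4) -> [-55.8, 26.6, 146.0] -0.013
(0.4988, 0.3722, 0.042, 181.4) -> [-55.9, 26.5, 204.0] -0.013
```

Emit:
{"op": "arm_command", "data": {"commands": [-28,13,50,0,-56,26,100,0,-56,26,146,0,-56,26,175,0,-56,26,195,0,-56,26,203,0,-56,26,203,0,-56,26,203,0]}}

```text
time: 34.52
eef_pos: [0.4999, 0.374, 0.0453]
eef_rot: [0.712, -0.703, 0.0, -0.001]
ft_force: [-0.1, 0.3, 0.3]
opening: 0.0639
grasp_force: 0.0
```

Emit:
{"op": "arm_command", "data": {"commands": [0,0,0,0,0,0,0,0,0,0,0,0,0,0,0,0,0,0,0,0], "claw": 0, "grip_force": 40}}

```text
time: 35.15
eef_pos: [0.4997, 0.3743, 0.0453]
eef_rot: [0.712, -0.702, 0.0, -0.001]
ft_force: [0.6, 0.3, 4.5]
opening: 0.0393
grasp_force: 42.2
```

Emit:
{"op": "arm_command", "data": {"commands": [0,0,-20,0,0,0,-60,0,0,0,-110,0,0,0,-150,0,0,0,-150,0]}}

```text
time: 35.78
eef_pos: [0.5008, 0.3749, 0.1995]
eef_rot: [0.712, -0.702, 0.001, -0.004]
ft_force: [0.4, 0.1, -0.4]
opening: 0.0397
grasp_force: 41.5
```

```bash
python3 -c "
from h import *
plan((.675,-.0288,.2,180.75))"
```

```text
t 35.77 pos [0.5008 0.3749 0.1995] yaw -179.23 F [ 0.4  0.1 -0.4] open 0.0397 41.5
(0.675, -0.0288, 0.2, 180.75) -> [406.0, -168.8, -0.9] 0.0
```

Emit:
{"op": "arm_command", "data": {"commands": [54,-22,0,0,108,-45,0,0,162,-67,0,0,216,-90,0,0,270,-112,0,0,324,-135,0,0,378,-157,0,0,406,-169,20,0,406,-169,60,0,406,-169,80,0]}}

```text
time: 37.02
eef_pos: [0.6705, -0.0306, 0.1085]
eef_rot: [0.711, -0.703, -0.003, 0.002]
ft_force: [-0.0, 0.3, -0.9]
opening: 0.0396
grasp_force: 41.5
```

Emit:
{"op": "arm_command", "data": {"commands": [0,0,10,0,0,0,20,0,0,0,20,0,0,0,20,0]}}

```text
time: 37.52
eef_pos: [0.6739, -0.0299, 0.095]
eef_rot: [0.712, -0.702, 0.001, -0.001]
ft_force: [-0.3, 0.4, -0.5]
opening: 0.0392
grasp_force: 41.5
```

```bash
python3 -c "
from h import *
plan((.675,-.0288,.0673,180.75))"
```

```text
t 37.52 pos [ 0.6739 -0.0299  0.095 ] yaw -179.22 F [-0.3  0.4 -0.5] open 0.0392 41.5
(0.675, -0.0288, 0.0673, 180.75) -> [-1.1, -1.1, 27.7] 0.001
```

Emit:
{"op": "arm_command", "data": {"commands": [-3,-1,10,0,-3,-1,18,0,-3,-1,24,0,-3,-1,27,0,-3,-1,29,0,-3,-1,29,0,-3,-1,29,0]}}

```text
time: 38.4
eef_pos: [0.6738, -0.0269, 0.0673]
eef_rot: [0.712, -0.702, 0.0, 0.0]
ft_force: [-4.4, 0.6, 8.1]
opening: 0.0394
grasp_force: 42.4
```

Contact. I release, lift and go back to look at C.

Emit:
{"op": "arm_command", "data": {"commands": [0,0,-1,0,0,0,-1,0,0,0,-1,0,0,0,-1,0,0,0,-40,0,0,0,-90,0,0,0,-140,0,0,0,-170,0,0,0,-170,0], "claw": 0.75}}

```text
time: 39.52
eef_pos: [0.676, -0.0272, 0.2391]
eef_rot: [0.712, -0.702, 0.003, -0.002]
ft_force: [-0.5, 0.8, -0.3]
opening: 0.0641
grasp_force: 0.0
```

Emit:
{"op": "arm_command", "data": {"commands": [-54,20,0,0,-345,110,0,0,-345,110,0,0,-345,110,0,0,-345,110,0,0,-345,110,0,0,-345,110,0,0,-345,110,0,0,-345,110,0,0]}}

```text
time: 40.65
eef_pos: [0.56, 0.315, 0.234]
eef_rot: [0.711, -0.703, -0.0, 0.001]
ft_force: [-0.1, -0.4, 0.3]
opening: 0.0639
grasp_force: 0.0
```

```bash
python3 cs.py pics/cs4.png | grep "0.05[0-9]*\]$"; python3 -c "
from h import *
plan((.5755,.3315,.12,156.3),(.5755,.3315,.042,156.3))"
```

```text
[349. 116.] 1875 all [0.5422 0.2353] [0.024 0.048] 93.1 | top [0.5421 0.2356] [0.024 0.042] 93.2 z [0.0525 0.0539]
[  6. 154.] 950 all [0.8157 0.2562] [0.069 0.004] 89.5 | top [0.8156 0.2716] [0.038 0.004] 88.7 z [0.0409 0.0514]
[182. 186.] 1879 all [0.675  0.2905] [0.024 0.052] 175.7 | top [0.673  0.2907] [0.024 0.043] 175.6 z [0.0522 0.0538]
[305. 236.] 1733 all [0.5753 0.3314] [0.025 0.053] 156.0 | top [0.5756 0.3313] [0.025 0.042] 156.0 z [0.0522 0.0536]
[485. 454.] 441 all [0.3914 0.5611] [0.033 0.013] 9.9 | top [0.3914 0.5612] [0.033 0.013] 10.6 z [0.0544 0.0558]
t 40.7 pos [0.5601 0.3149 0.2342] yaw -179.37 F [-0.2 -0.2 -1. ] open 0.0642 0.0
(0.5755, 0.3315, 0.12, 156.3) -> [-16.5, -15.6, 114.2] 0.425
(0.5755, 0.3315, 0.042, 156.3) -> [-16.6, -15.7, 192.2] 0.425
```

Emit:
{"op": "arm_command", "data": {"commands": [-8,-8,40,0.15,-16,-15,80,0.3,-16,-15,110,0.425,-16,-15,120,0.425,-16,-15,150,0.425,-16,-15,175,0.425,-16,-15,187,0.425,-16,-15,192,0.425,-16,-15,192,0.425,-16,-15,192,0.425]}}

```text
time: 41.95
eef_pos: [0.5753, 0.3331, 0.0444]
eef_rot: [-0.548, 0.837, -0.0, 0.001]
ft_force: [0.1, 0.1, -0.7]
opening: 0.0643
grasp_force: 0.0
```

Emit:
{"op": "arm_command", "data": {"commands": [0,0,0,0,0,0,0,0,0,0,0,0,0,0,0,0,0,0,0,0], "claw": 0, "grip_force": 40}}

```text
time: 42.58
eef_pos: [0.575, 0.333, 0.0439]
eef_rot: [-0.548, 0.837, -0.0, 0.001]
ft_force: [-0.3, 0.2, 4.9]
opening: 0.0395
grasp_force: 41.7
```

Emit:
{"op": "arm_command", "data": {"commands": [0,0,-20,0,0,0,-60,0,0,0,-110,0,0,0,-150,0,0,0,-150,0]}}

```text
time: 43.2
eef_pos: [0.5763, 0.3336, 0.1986]
eef_rot: [-0.548, 0.837, -0.001, 0.004]
ft_force: [0.5, 0.6, -0.2]
opening: 0.0395
grasp_force: 41.1
```

```bash
python3 -c "
from h import *
plan((.6745,.0082,.2,180.75))"
```

```text
t 43.2 pos [0.5763 0.3336 0.1986] yaw 156.42 F [ 0.5  0.6 -0.2] open 0.0395 41.1
(0.6745, 0.0082, 0.2, 180.75) -> [259.0, -220.1, -1.7] -0.425
```

Emit:
{"op": "arm_command", "data": {"commands": [43,-37,0,-0.07,86,-74,0,-0.14,129,-111,0,-0.21,172,-148,0,-0.28,215,-185,0,-0.35,259,-220,0,-0.425,259,-220,20,-0.425,259,-220,60,-0.425,259,-220,90,-0.425,259,-220,95,-0.425]}}

```text
time: 44.45
eef_pos: [0.6686, 0.0075, 0.0922]
eef_rot: [0.712, -0.702, -0.004, 0.003]
ft_force: [-0.5, 0.1, -0.7]
opening: 0.0395
grasp_force: 41.1
```

Emit:
{"op": "arm_command", "data": {"commands": [0,0,0,0,0,0,0,0,0,0,0,0]}}

```text
time: 44.82
eef_pos: [0.6735, 0.0073, 0.0999]
eef_rot: [0.712, -0.702, 0.001, -0.001]
ft_force: [-0.1, 0.7, -1.2]
opening: 0.0395
grasp_force: 41.1
```

```bash
python3 -c "
from h import *
plan((.6745,.0082,.066,180.75))"
```

```text
t 44.83 pos [0.6735 0.0073 0.0999] yaw -179.22 F [-0.1  0.7 -1.2] open 0.0395 41.1
(0.6745, 0.0082, 0.066, 180.75) -> [-0.9, -0.9, 33.9] 0.0
```

Emit:
{"op": "arm_command", "data": {"commands": [-1,-1,12,0,-1,-1,22,0,-1,-1,28,0,-1,-1,32,0,-1,-1,34,0,-1,-1,35,0,-1,-1,35,0,-1,-1,35,0]}}

```text
time: 45.82
eef_pos: [0.6727, 0.0084, 0.0658]
eef_rot: [0.712, -0.702, -0.0, 0.0]
ft_force: [-5.8, 0.5, 10.4]
opening: 0.0396
grasp_force: 42.3
```

Contact. I release, lift, and back away toward the robot to check.

Emit:
{"op": "arm_command", "data": {"commands": [0,0,-1,0,0,0,-1,0,0,0,-1,0,0,0,-1,0,0,0,-40,0,0,0,-90,0,0,0,-140,0,0,30,-190,0,0,90,-200,0,0,90,-200,0], "claw": 0.75}}

```text
time: 47.08
eef_pos: [0.5791, 0.0075, 0.2634]
eef_rot: [0.712, -0.702, -0.001, 0.001]
ft_force: [0.6, -0.5, -0.0]
opening: 0.0644
grasp_force: 0.0
```

Emit:
{"op": "arm_command", "data": {"commands": [20,60,0,0.18,40,120,0,0.36,60,180,0,0.54,60,220,0,0.72,60,220,0,0.9,60,220,0,0.9,60,220,0,0.9,60,220,0,0.9]}}

```text
time: 48.08
eef_pos: [0.3647, -0.0558, 0.2627]
eef_rot: [-0.336, 0.942, 0.0, -0.0]
ft_force: [0.5, 0.0, -0.4]
opening: 0.0639
grasp_force: 0.0
```

```bash
python3 - <<'E'
from h import *
plan()
im,P=cloud('scene');cv2.imwrite('pics/s5.png',cv2.resize(im[120:420,220:540],(800,600)[:2] and (640,600)))
im,P=cloud('top');v,u=np.mgrid[0:480,0:640];z=P[...,2]
m=(z>.064)&(z<.085)&(np.hypot(P[...,0]-.674,P[...,1]-.03)<.13)
n,l,s,c=cv2.connectedComponentsWithStats(m.astype(np.uint8))
for i in range(1,n):
    if s[i,4]>15: print(c[i],s[i,4],np.mean(P[l==i],0).round(4))
hsv=cv2.cvtColor(im,cv2.COLOR_BGR2HSV)
for nm,x,y in (('knob',.583,.13),('car',.673,.17),('fin',.674,.039)):
    q=P[(np.hypot(P[...,0]-x,P[...,1]-y)<.03)&(z>.05)&(z<.075)&(hsv[...,1]>130)];print(nm,len(q),q.mean(0).round(4))
E
```

```text
t 48.08 pos [ 0.3647 -0.0558  0.2627] yaw 129.31 F [ 0.5  0.  -0.4] open 0.0639 0.0
[305.27819549 191.        ] 133 [0.672  0.0707 0.0719]
[318.4375 187.875 ] 16 [0.682  0.0354 0.0657]
[329.90225564 191.19548872] 133 [0.671  0.0045 0.0721]
[342.96212121 191.00757576] 132 [ 0.6713 -0.0305  0.0718]
knob 64 [0.5827 0.1272 0.0568]
car 82 [0.669  0.1702 0.0658]
fin 71 [0.6707 0.0387 0.0647]
```

View pics/s5.png

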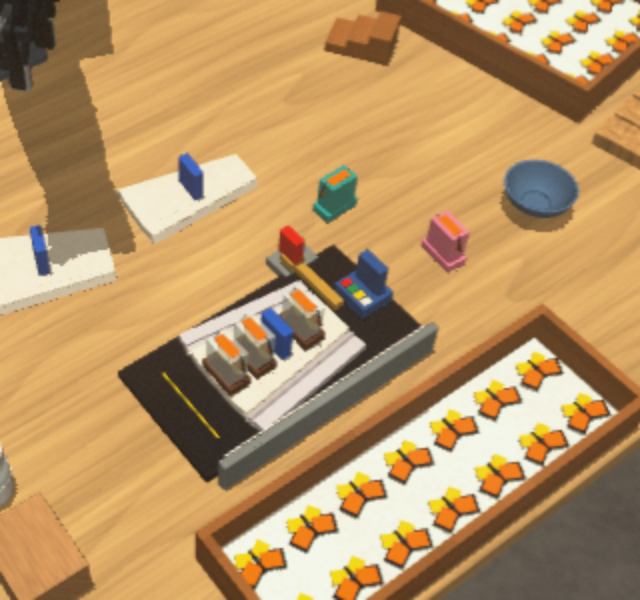

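The picture shows all three cases standing on the wedged plate, at (225,365), (255,345) and (305,318), with the lock in, the carriage back and the bystanders in place. Handing in.

```bash
python3 -c "
from workcell import *
print(job_done())"
```

```text
the job is handed in; nothing more can be done
None
```

The job is handed in at about 48 s: carriage pushed fully back, lock slide shut again, the 90 mm plate wedged home, all three cases upright on it, and nothing else visibly disturbed; the system returned no verdict.

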